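Shut and lock the specimen case

TASK

The glass lid of the teak specimen case stands open: swing it down, press it by its steel cam lock against the sprung buffers, and turn the lock clockwise, roughly a quarter turn, feeling for the detent: neither short of it nor past it. When you let go, the lid must spring up a little and be held by the cam, dropped into its detent. Go gently, neither pressing the glazed lid hard nor forcing the lock, and leave the specimens and the jar beside the case alone.

Things in the scene. Friction and masses are not known exactly. Their poses are not given: they have to be found in the camera images.
- case: Fixed open teak case, 240 (x) x 300 (y) x 75 mm high. Origin: centre of its underside; z up, -x its front. The lid's hinge line is along y at x = +110, z = 75 mm. Inside the front: two hard stops (top at z = 75 mm), two sprung buffers that meet the lid 13 mm above the stops and push up with 7 N, rising to 14 N in all on the stops, and a steel striker.
- lid_angle (a joint): Lid angle, rad: 0 = down on its hard stops, grows as the front rises; starts 0.3 to 0.5. It stays where it is left (hinge friction 0.62 N m; lid 0.3 kg), but below 0.067 sprung buffers push it up. Let go with the cam in its detent, it stands at about 0.035; with the cam on the striker's flat before or after the detent, at about 0.013.
- lock_angle (a joint): Lock angle in the lid, rad, growing clockwise seen from above: at 0 the thumb bar's long end points along the case's -y, at pi/2 along -x. Starts 0.27 to 0.38; friction about 0.12 N m. The detent lies somewhere from 1.12 to 1.78, different each time and not told, with a play of 0.05 either way. There is no end stop: past it comes another flat, 0.6 wide.
- lock_grip (a point): On the lock's axis at mid height of its steel thumb bar: 12 mm thick (x), 22 mm high, 46 mm long (26 mm to its long end at -y, 20 mm to +y), on a round boss 32 mm wide, 8 mm high, on the lid's flat front bar. 183 mm from the hinge line along the lid, in the middle of the case's width, 33 mm above the lid's underside.
- lid: The lid: teak frame 230 x 300 x 14 mm with a glass pane and a 80 mm wide solid front bar carrying the lock. Origin: middle of the hinge line, at the lid's underside; -x to the front edge, z out of its top. Pressed too hard on its stops it cracks.
- lock: The lock; origin on its axis at the lid's top face. Below, a cam arm 36 mm long along -y. Lid within 2 mm of its stops: the cam swings under the striker (from about 0.7 before the detent on); higher, the striker's flank blocks it. Eased up there, it rides on the striker's flat, 2.5 mm up, which takes the buffers' push; at the detent it can rise 5 mm more and is then caught.
- vertebra: Loose plaster cervical vertebra, about 75 x 75 x 16 mm, lying on the linoleum beside the case; leave it.
- skull_stand: Loose walnut skull stand, base 90 mm wide, with three brass prongs, 116 mm high; leave it.
- bead_jar: Loose glass jar of beads with brass cap, 64 mm wide, 92 mm high; leave it.

How it is judged:
By the outcome, as a careful person would: the job done as asked, in the order asked, and still so for the second after the job is handed in, with the robot touching nothing.
It also fails if it takes over 70 s, if anything falls off the work surface, if the arm or the gripper's body presses on something with over 40 N, if the wrist force passes 120 N, or if a joint passes its speed limit or range.

ROBOT

A 6-joint arm with a two-finger parallel gripper is mounted at the origin on the work surface. World frame = base frame: x ahead of the robot, y to its left, z up, the work surface at z = 0. Lengths are in m, angles in rad, forces in N, time in s.
With the tool pointing down it reaches from about 0.375 to 0.975 m from the base axis. Payload 3.8 kg.
Tool frame: the origin (TCP) lies at the very end of the fingers, on their centre line; the grasp point (between the pads) lies 19 mm behind it; z points along the fingers, y is the line along which they close (so a half turn about z gives the same grasp; the last joint's range is limited). The gripper opens to 88 mm and grips with 3 to 60 N. Pads are 18 mm wide; open, the fingers measure 123 mm over their backs; the gripper's body (75 mm by 187 mm) begins 45 mm behind the grasp point.
Start: joints at [-1.311, 0.264, 1.604, -0, 1.274, -0.037], TCP at [0.197, -0.645, 0.239] pointing down, gripper open.
Joint ranges: [-2.63, 2.63], [-0.94, 2.18], [0.31, 2.57], [-1.31, 4.45], [0, 2.66], [-2.55, 2.55]. Speed limits (rad/s): [2.57, 2.57, 3.14, 3.14, 3.14, 3.14].

INTERFACE

Orientations are given as a rotation vector (axis times angle).
In Python, from cell import arm gives the robot as it stands. The module is installed in compiled form; this text tells all that it offers. Calls block until the motion is done:
- arm.move_to(position, orientation): joint-space move of the TCP to a pose.
- arm.movel(position, velocity=0.15, frame=None, force_limit=None): straight line of the TCP; frame=None keeps the orientation; velocity is the mean speed in m/s. With force_limit (N) it stops when the force on the tool has changed by that much, and returns True; else False.
- arm.movej(angles): joint-space move.
- arm.command_gripper(opening): finger opening in m; the grip force is fixed at half the most; returns when the fingers have stopped.
- arm.wait(seconds).
- arm.ik(position, orientation): joint angles nearest the present ones, or None.
- arm.read_state(): the state.
- arm.grab_frame(name): name is "scene" or "top" or "wrist"; returns the picture (420x560x3 uint8, red, green, blue); there is no depth.
- arm.calibration(name): a dict with "fovy" (degrees; the focal length in pixels is half the picture's height over the tangent of half this angle, whatever the lens; pixels are square), "cx", "cy" (the principal point, pixels), "world_to_cam" (4x4, takes a point from world to camera coordinates). Camera axes: x right, y down, z forward; pixel columns grow to the right and rows downward; lengths in m; the calibration is good to about 2 mm. The wrist camera is an equidistant fisheye: a pixel r from the principal point sees the ray r / f radians off the axis. A picture is of the moment at which its call begins: read the wrist's pose just before it. calibration takes no time and is no camera call; for the wrist camera it gives the pose at the moment of the call.
A pose or a line that the arm cannot do raises arm.MotionError and nothing moves.
- arm.sign_off(): hands the job in; it is judged then, once.
The state is a dict: "time_s": time; "qpos": joint angles; "qd": joint speeds; "joint_torque": joint torques, N m; "eef_pos": TCP position; "tool_rot": TCP orientation; "force": force on the tool from outside, world axes, zero at the start; "moment": the same for the moment, N m; "opening": finger opening in m; "finger_force": force on a finger pad.
Only numpy, scipy, OpenCV 4.12 (cv2) and the standard library are available. Lean on these libraries where they do the work, as an engineer would, in place of code of your own. Each camera call takes 0.05 s, during which the arm holds its last target. There are 200 camera calls.

## Working session

There is one attempt and no reset: what is moved stays moved. The work goes in short steps, each a Python script; the robot and the scene stay as the last script left them, time stands still between calls to the robot, and variables do not carry over. Pictures are saved under pics/ and viewed, at most 10 in all, crops included, and the job is handed in when it is done.

```bash
mkdir -p pics; python3 - <<'E'
from cell import arm
import cv2,numpy as np
for n in("scene","top"):
    im=arm.grab_frame(n); cv2.imwrite(f"pics/{n}0.png",im[:,:,::-1])
    c=arm.calibration(n); print(n,c["fovy"],c["cx"],c["cy"],np.round(np.linalg.inv(c["world_to_cam"]),3).tolist())
s=arm.read_state();print(s["time_s"],s["tool_rot"],s["force"])
E
```

```text
scene 46.4417427867127 278.81040712579374 207.2598728761101 [[0.864, 0.308, -0.399, 1.042], [0.504, -0.534, 0.679, -0.617], [-0.004, -0.787, -0.617, 0.727], [0.0, 0.0, 0.0, 1.0]]
top 50.97487336092414 281.7461657396378 211.93376517033502 [[-0.006, -0.987, 0.159, 0.484], [-1.0, 0.005, -0.006, 0.034], [0.005, -0.159, -0.987, 1.075], [0.0, 0.0, 0.0, 1.0]]
0.1 [-3.10508101e+00 -4.64257111e-01  3.71495595e-04] [-0.33582084 -0.18123544 -0.38211865]
```

View pics/scene0.png

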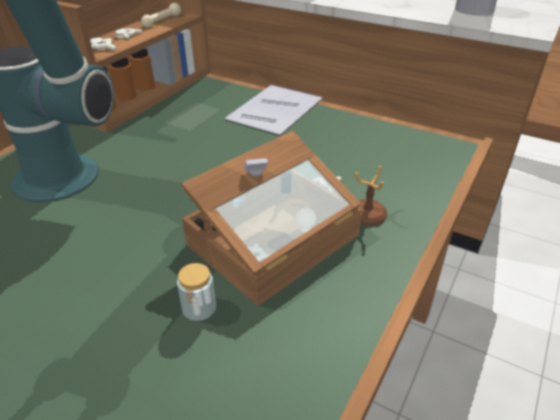

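View pics/top0.png

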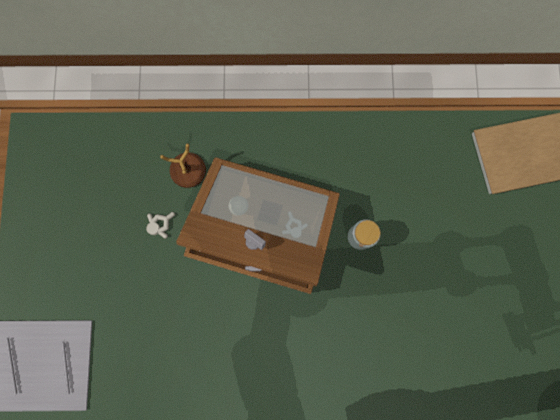

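The scene view shows the lid hinged on its far side, with the lock at about (257,167) and the jar at (196,292). In the top view the lock is at about (254,240), the jar at (364,234), the skull stand at (187,168) and the vertebra at (158,224). I'll enlarge both to pick corners.

```bash
python3 - <<'E'
import cv2
a=cv2.imread("pics/scene0.png")[125:305,170:370]; b=cv2.imread("pics/top0.png")[150:300,170:350]
for n,i,k in(("sc",a,3.3),("tc",b,4)):
    i=cv2.resize(i,None,fx=k,fy=k,interpolation=cv2.INTER_CUBIC); cv2.imwrite(f"pics/{n}.png",cv2.convertScaleAbs(i,alpha=1.3,beta=15))
E
```

```text
(no output)
```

View pics/sc.png

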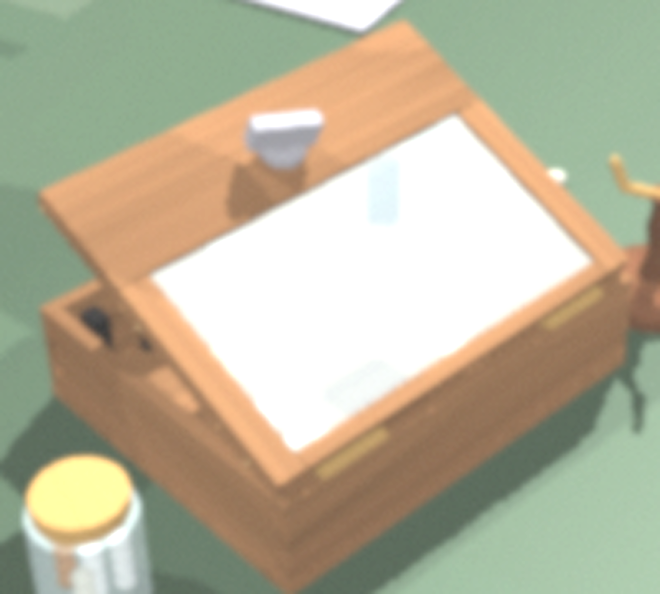

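View pics/tc.png

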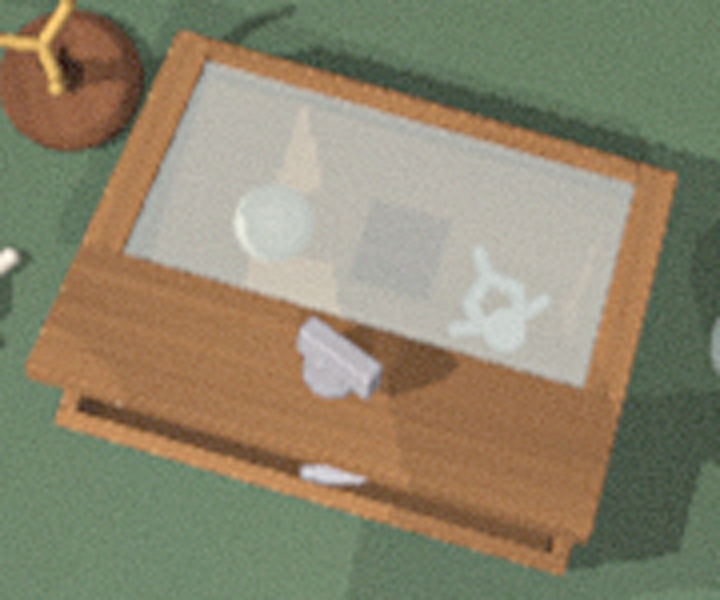

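The crops give clear lid corners. In the scene crop they are (40,195), (405,20), (628,262) and (283,488). In the top crop they are (590,540), (28,375), (183,30) and (678,175). The lock bar's top runs from (247,120) to (323,113) in the scene crop and from (376,372) to (306,327) in the top crop. I'll triangulate these.

```bash
cat > h.py <<'E'
from cell import arm
import numpy as np, cv2
from scipy.spatial.transform import Rotation as R
def ray(n,u,v):
    c=arm.calibration(n); f=210/np.tan(np.radians(c["fovy"])/2)
    M=np.linalg.inv(c["world_to_cam"]); d=M[:3,:3]@np.array([(u-c["cx"])/f,(v-c["cy"])/f,1])
    return M[:3,3],d/np.linalg.norm(d)
def tri(rs):
    A=sum(np.eye(3)-np.outer(d,d) for o,d in rs); b=sum((np.eye(3)-np.outer(d,d))@o for o,d in rs)
    p=np.linalg.solve(A,b); return p,max(np.linalg.norm(np.cross(p-o,d)) for o,d in rs)
def plane(r,z): o,d=r; return o+d*(z-o[2])/d[2]
S=lambda x,y: ray("scene",170+x/3.3,125+y/3.3)
T=lambda x,y: ray("top",170+x/4,150+y/4)
E
python3 - <<'E'
from h import *
P={}
for n,s,t in(("FR",(40,195),(590,537)),("FL",(405,20),(30,370)),("BL",(628,262),(183,30)),("BR",(283,488),(678,175)),("lockLong",(247,122),(376,372)),("lockShort",(323,113),(306,327))):
    P[n],e=tri([S(*s),T(*t)]); print(n,np.round(P[n],4),"res",round(e,4))
d=lambda a,b:np.linalg.norm(P[a]-P[b]); print("w",d("FR","FL"),d("BL","BR"),"l",d("FR","BR"),d("FL","BL"),"bar",d("lockLong","lockShort"))
print("casebottom corner BR z0",plane(S(290,592),0),"case front bottom in top z=.075 edge R,L", plane(T(562,573),.075),plane(T(57,423),.075))
v=P["FL"]-P["FR"];print("yaw of y axis",np.arctan2(-v[0],v[1]));v=P["BL"]-P["BR"];print(np.arctan2(-v[0],v[1]))
for a,b in(("FR","BR"),("FL","BL")):
    v=P[a]-P[b];print("lid angle",np.arcsin(v[2]/np.linalg.norm(v)),"yaw",np.arctan2(-v[1],-v[0]))
for n,p in(("jar",plane(ray("top",366,234),.092)),("jar sc",plane(ray("scene",194,276),.092)),("skull",plane(ray("top",187,169),.02))):print(n,p)
E
```

```text
FR [ 0.4827 -0.0412  0.1752] res 0.002
FL [0.5698 0.2435 0.1775] res 0.0035
BL [0.7729 0.1807 0.088 ] res 0.0014
BR [ 0.6869 -0.1024  0.0881] res 0.0029
lockLong [0.5632 0.0644 0.1933] res 0.0003
lockShort [0.5899 0.1023 0.1865] res 0.0034
w 0.2978020494016581 0.29582507994522717 l 0.23028524554222998 0.23058358945805735 bar 0.0468639000356561
casebottom corner BR z0 [ 0.68896602 -0.0981748   0.        ] case front bottom in top z=.075 edge R,L [ 0.46115599 -0.03505834  0.075     ] [0.5463099  0.24892444 0.075     ]
yaw of y axis -0.2968777178344944
-0.2947212349737668
lid angle 0.3880363562085571 yaw -0.2910495197993196
lid angle 0.39840947134246146 yaw -0.3002970034537975
jar [ 0.59148441 -0.16059314  0.092     ]
jar sc [ 0.59977322 -0.16532734  0.092     ]
skull [0.76253511 0.26016012 0.02      ]
```

Checks: the lid measures 298 x 230 mm, as it should. The hinge works out at z = 0.075, the yaw is -0.295, lid angle is about 0.393 and lock angle about 0.32. Next I'll hover along the lock axis and check with the wrist camera.

```bash
cat >> h.py <<'E'
H=np.array([.7247,.0406,.075]); YAW=-.295; SG=1
def pose(th,ph,s,H=None,sg=None):
    H=globals()["H"] if H is None else H; sg=SG if sg is None else sg
    L=R.from_euler('z',YAW)*R.from_euler('y',th)
    a=sg*np.array([np.cos(ph),-np.sin(ph),0]); z=np.array([0,0,-1.])
    M=L*R.from_matrix(np.column_stack([np.cross(a,z),a,z]))
    return H+L.apply([-.183,0,.033+s]),M.as_rotvec()
def go(th,ph,s,v=.05,fl=None):
    p,o=pose(th,ph,s); return arm.movel(p,v,o,fl)
def wpix(P):
    c=arm.calibration("wrist"); f=210/np.tan(np.radians(c["fovy"])/2)
    q=c["world_to_cam"]@np.append(P,1); r=np.hypot(q[0],q[1]); t=np.arctan2(r,q[2])
    return np.array([c["cx"],c["cy"]])+f*t*q[:2]/r
def wray(u,v):
    c=arm.calibration("wrist"); f=210/np.tan(np.radians(c["fovy"])/2)
    x,y=u-c["cx"],v-c["cy"]; r=np.hypot(x,y); t=r/f
    M=np.linalg.inv(c["world_to_cam"]); return M[:3,3],M[:3,:3]@np.array([np.sin(t)*x/r,np.sin(t)*y/r,np.cos(t)])
E
python3 - <<'E'
from h import *
for sg in(1,-1):
    for th,ph,s in((.393,.33,.1),(.393,.33,-.009),(0,.33,-.009),(0,1.1,-.009),(0,1.85,-.009)):
        q=arm.ik(*pose(th,ph,s,sg=sg)); print(sg,th,ph,None if q is None else np.round(q,2))
E
```

```text
1 0.393 0.33 [0.02 0.38 1.45 0.12 1.69 0.63]
1 0.393 0.33 [0.03 0.38 1.64 0.12 1.5  0.63]
1 0 0.33 [ 0.12  0.17  1.99 -0.    0.98  0.75]
1 0 1.1 [ 0.12  0.17  1.99 -0.    0.98  1.52]
1 0 1.85 [0.12 0.17 1.99 0.   0.98 2.27]
-1 0.393 0.33 [ 0.02  0.38  1.45  0.12  1.69 -2.51]
-1 0.393 0.33 [ 0.03  0.38  1.64  0.12  1.5  -2.51]
-1 0 0.33 [ 0.12  0.17  1.99 -0.    0.98 -2.39]
-1 0 1.1 [ 0.12  0.17  1.99 -0.    0.98 -1.62]
-1 0 1.85 [ 0.12  0.17  1.99  0.    0.98 -0.87]
```

```bash
python3 - <<'E'
from h import *
arm.move_to(*pose(.393,.33,.10))
for i,s in enumerate((.10,.07)):
    if i: go(.393,.33,s,.1)
    im=arm.grab_frame("wrist")[:,:,::-1].copy(); cv2.imwrite(f"pics/w{i}.png",im)
    L=R.from_euler('z',YAW)*R.from_euler('y',.393)
    print(s,[np.round(wpix(H+L.apply(p)),1).tolist() for p in([-.183,0,.044],[-.183-.026*np.sin(.33),-.026*np.cos(.33),.044],[-.183+.02*np.sin(.33),.02*np.cos(.33),.044])], arm.read_state()["time_s"])
im=cv2.imread("pics/w0.png");cv2.imwrite("pics/w01.png",np.hstack([cv2.resize(cv2.imread(f"pics/w{i}.png"),(400,300)) for i in(0,1)]))
E
```

```text
0.1 [[278.5, 213.0], [278.6, 244.0], [278.5, 187.6]] 3.075
0.07 [[279.1, 228.1], [279.1, 262.1], [279.1, 199.8]] 3.575
```

View pics/w0.png

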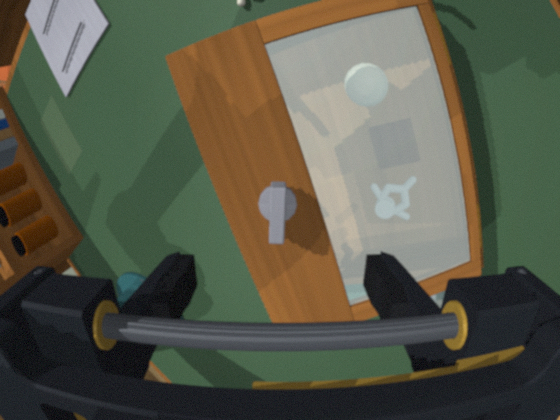

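View pics/w1.png

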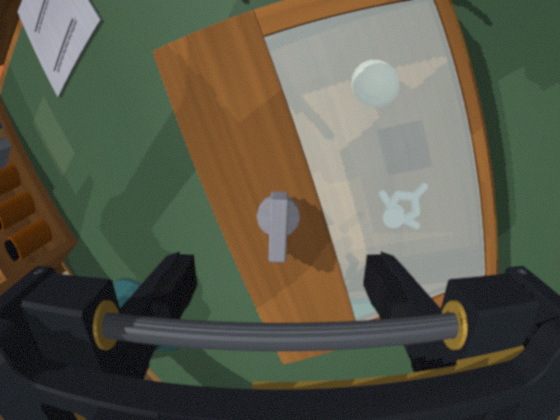

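The wrist views show the bar's top at rows 187–243, column about 277 (w0), and rows 200–262, column about 278 (w1). That is within 1–2 px (about 1 mm) of prediction. A quick edge fit gives angle and lateral offset, then I'll grasp.

```bash
python3 - <<'E'
from h import *
im=cv2.imread("pics/w1.png"); hsv=cv2.cvtColor(im,cv2.COLOR_BGR2HSV)
rows=[];
for r in range(240,262,2):
    m=np.where(hsv[r,250:310,1]<75)[0]+250   # steel: low saturation, below the boss
    if len(m): rows.append((r,m.min(),m.max())); 
print(rows)
g=cv2.cvtColor(im,cv2.COLOR_BGR2GRAY).astype(int)
for r in(196,200,204,215,225,235): print(r,g[r,264:294].tolist())
print("col 279",g[186:206,279].tolist(), "col 277",g[252:270,277].tolist())
E
```

```text
[(240, np.int64(269), np.int64(286)), (242, np.int64(269), np.int64(286)), (244, np.int64(269), np.int64(286)), (246, np.int64(269), np.int64(286)), (248, np.int64(269), np.int64(286)), (250, np.int64(268), np.int64(285)), (252, np.int64(268), np.int64(285)), (254, np.int64(268), np.int64(285)), (256, np.int64(268), np.int64(285)), (258, np.int64(268), np.int64(285)), (260, np.int64(269), np.int64(284))]
196 [94, 100, 100, 106, 109, 112, 121, 129, 126, 118, 114, 111, 112, 111, 109, 115, 112, 113, 112, 112, 110, 104, 100, 87, 91, 97, 93, 95, 94, 91]
200 [132, 141, 145, 147, 149, 149, 144, 147, 146, 141, 140, 141, 141, 145, 141, 141, 139, 141, 141, 142, 140, 137, 127, 112, 94, 88, 91, 84, 77, 77]
204 [144, 143, 145, 144, 143, 147, 148, 150, 145, 143, 143, 146, 146, 143, 149, 146, 145, 144, 146, 147, 146, 143, 131, 116, 102, 98, 103, 102, 104, 99]
215 [144, 143, 148, 143, 143, 145, 146, 147, 144, 143, 144, 143, 145, 145, 143, 144, 144, 146, 148, 145, 142, 138, 121, 106, 102, 98, 104, 106, 101, 101]
225 [145, 145, 145, 144, 142, 145, 147, 148, 143, 145, 141, 146, 146, 141, 143, 140, 143, 148, 144, 142, 141, 126, 116, 100, 103, 103, 104, 103, 101, 104]
235 [99, 98, 98, 99, 114, 133, 145, 146, 143, 147, 145, 145, 142, 140, 142, 141, 143, 144, 145, 143, 136, 118, 94, 83, 74, 75, 75, 68, 71, 71]
col 279 [93, 96, 95, 98, 96, 102, 111, 110, 111, 111, 115, 112, 116, 126, 141, 150, 145, 144, 146, 148] col 277 [141, 141, 141, 140, 142, 142, 142, 141, 139, 127, 109, 100, 99, 97, 101, 100, 100, 99]
```

Row ends agree to 0.5 px. The bar sits about 0.9 mm toward the front, and the lock angle is about 0.36. I'll grasp with those corrections.

```bash
cat >> h.py <<'E'
H=H-.0009*R.from_euler('z',YAW).apply([1,0,0])
def st(t=""):
    s=arm.read_state(); Li=R.from_euler('z',YAW).inv()
    print(t,round(s["time_s"],2),"F(case)",np.round(Li.apply(s["force"]),1),"M",np.round(Li.apply(s["moment"]),2),"open",round(s["opening"],4),"ff",np.round(s["finger_force"],1)); return s
E
python3 - <<'E'
from h import *
arm.command_gripper(.045); st("pre")
go(.393,.36,.02,.1)
print(go(.393,.36,-.008,.05,5)); st("down")
arm.command_gripper(.0); st("grip")
print(arm.read_state()["eef_pos"],pose(.393,.36,-.008)[0])
E
```

```text
pre 4.35 F(case) [ 0.   0.7 -0.4] M [ 0.   -0.31  0.03] open 0.0451 ff 0.0
False
down 5.71 F(case) [ 0.4 -0.3  0.6] M [-0.02 -0.29  0.01] open 0.0446 ff 0.0
grip 6.31 F(case) [-2.6  0.4  2.4] M [ 0.07  0.3  -0.14] open 0.0118 ff 30.0
[0.57083862 0.08763571 0.16847512] [0.57125301 0.08722736 0.16817605]
```

Gripped: opening 11.8 mm, small forces. Now I'll swing the lid down along the arc.

```bash
python3 - <<'E'
from h import *
for th in (.34,.28,.22,.16,.10,.075):
    go(th,.36,-.008,.06); s=st(th)
    if np.linalg.norm(s["force"])>25: break
E
```

```text
0.34 6.62 F(case) [-3.8  2.7 -3.3] M [ 0.32  0.08 -0.24] open 0.0121 ff 30.0
0.28 6.96 F(case) [-5.   3.3 -3.8] M [ 0.43  0.34 -0.26] open 0.0119 ff 30.0
0.22 7.29 F(case) [-4.2  3.7 -3. ] M [ 0.48  0.49 -0.26] open 0.0117 ff 30.0
0.16 7.62 F(case) [-4.9  4.1 -4.3] M [ 0.6   0.58 -0.18] open 0.0123 ff 30.0
0.1 7.96 F(case) [-4.9  3.5 -4.5] M [ 0.62  0.62 -0.19] open 0.0118 ff 30.0
0.075 8.21 F(case) [-6.1  3.1 -3.6] M [ 0.62  0.71 -0.11] open 0.0116 ff 30.0
```

```bash
python3 - <<'E'
from h import *
for th in (.06,.05,.04,.03,.02,.012,.006,.002):
    go(th,.36,-.008,.03); s=st(th)
    if s["force"][2]>18: break
print(pose(th,.36,-.008)[0]-s["eef_pos"])
E
```

```text
0.06 8.46 F(case) [-7.3  2.3  2. ] M [ 0.47  1.11 -0.12] open 0.012 ff 30.0
0.05 8.71 F(case) [-7.7  1.8  5. ] M [ 0.38  1.4  -0.15] open 0.0116 ff 30.0
0.04 8.96 F(case) [-8.1  2.4  6.4] M [ 0.3   1.45 -0.08] open 0.0119 ff 30.0
0.03 9.21 F(case) [-8.7  1.2  7.6] M [ 0.26  1.54 -0.09] open 0.0119 ff 30.0
0.02 9.46 F(case) [-9.1  0.7  8.4] M [ 0.26  1.63 -0.14] open 0.0119 ff 30.0
0.012 9.71 F(case) [-9.7  0.4  9. ] M [ 0.25  1.65 -0.09] open 0.0117 ff 30.0
0.006 9.96 F(case) [-10.5   1.3  10.8] M [ 0.22  1.84 -0.04] open 0.012 ff 30.0
0.002 10.21 F(case) [-9.2  0.4 11.4] M [ 0.22  1.87 -0.05] open 0.0118 ff 30.0
[ 5.95201733e-05 -2.69661600e-04 -2.21908474e-03]
```

The arm is compliant (about 2 mm lag), so I'll keep easing down and watch actual height for the hard stop.

```bash
python3 - <<'E'
from h import *
z0=pose(0,.36,-.008)[0][2]
for th in (-.002,-.006,-.010,-.014,-.018,-.022):
    go(th,.36,-.008,.03); s=st(th); print("   z above closed, mm",round(1e3*(s["eef_pos"][2]-z0),2))
    if s["force"][2]>17: break
E
```

```text
-0.002 10.46 F(case) [-10.2  -0.   12.2] M [ 0.19  1.86 -0.12] open 0.0114 ff 30.0
   z above closed, mm 1.93
-0.006 10.71 F(case) [-10.4   1.   11.8] M [ 0.22  1.87 -0.04] open 0.012 ff 30.0
   z above closed, mm 1.25
-0.01 10.96 F(case) [-10.6   0.6  12.3] M [ 0.2   1.94 -0.06] open 0.0119 ff 30.0
   z above closed, mm 0.56
-0.014 11.21 F(case) [-11.2   0.2  12.9] M [ 0.13  1.94 -0.08] open 0.0116 ff 30.0
   z above closed, mm -0.14
-0.018 11.46 F(case) [-11.5   1.   12.8] M [ 0.15  2.05 -0.1 ] open 0.0114 ff 30.0
   z above closed, mm -0.82
-0.022 11.71 F(case) [-12.5   0.   16. ] M [ 0.07  2.13 -0.08] open 0.0117 ff 30.0
   z above closed, mm -1.19
```

The stop is reached at z about -1.15 mm with 16 N. I'll back off a hair, relieve the sideways force, then turn while pressed.

```bash
cat >> h.py <<'E'
def off(dx,dy=0,dz=0):
    global H0; H0=R.from_euler('z',YAW).apply([dx,dy,dz]); return H0
H1=H.copy()
def gox(th,ph,d,v=.03):
    p,o=pose(th,ph,-.008,H=H1+off(*d)); return arm.movel(p,v,o)
E
python3 - <<'E'
from h import *
dx=0
for dx in(-.0008,-.0016,-.0024):
    gox(-.020,.36,(dx,0,0)); s=st(dx)
    if R.from_euler('z',YAW).inv().apply(s["force"])[0]>-4: break
z0=pose(0,.36,-.008)[0][2]
for ph in(.43,.5,.57,.64):
    gox(-.020,ph,(dx,0,0)); s=st(ph); print("   z",round(1e3*(s["eef_pos"][2]-z0),2))
    if np.linalg.norm(s["force"])>28: break
E
```

```text
-0.0008 11.96 F(case) [-9.3  1.3 11.7] M [ 0.15  1.63 -0.05] open 0.012 ff 30.0
-0.0016 12.21 F(case) [-6.6 -0.5  9.9] M [ 0.07  1.33 -0.06] open 0.0121 ff 30.0
-0.0024 12.46 F(case) [-3.6  0.9  8.2] M [ 0.06  0.95 -0.03] open 0.0121 ff 30.0
0.43 12.71 F(case) [-5.3  0.9  8.5] M [ 0.1   0.97 -0.05] open 0.0117 ff 30.0
   z -1.05
0.5 12.96 F(case) [-4.2 -0.1  8.2] M [ 0.15  1.03 -0.12] open 0.0119 ff 30.0
   z -1.08
0.57 13.21 F(case) [-5.6  0.7  8.3] M [ 0.12  1.04 -0.09] open 0.0121 ff 30.0
   z -1.05
0.64 13.46 F(case) [-4.8  1.   8.7] M [ 0.2   1.07 -0.06] open 0.0117 ff 30.0
   z -1.09
```

```bash
python3 - <<'E'
from h import *
z0=pose(0,.36,-.008)[0][2]; d=(-.0024,0,0)
for ph in(.75,.86,.97,1.07):
    gox(-.020,ph,d); s=st(ph)
    if np.linalg.norm(s["force"])>28: raise SystemExit
for th in(-.014,-.008,-.004,0,.003):
    gox(th,1.07,d); s=st(th); print("   z",round(1e3*(s["eef_pos"][2]-z0),2))
E
```

```text
0.75 13.72 F(case) [-5.5  0.5  8.6] M [ 0.15  1.11 -0.12] open 0.0115 ff 30.0
0.86 13.97 F(case) [-5.6  1.2  9. ] M [ 0.16  1.12 -0.11] open 0.0119 ff 30.0
0.97 14.23 F(case) [-5.3  1.2  9.2] M [ 0.19  1.21 -0.11] open 0.0118 ff 30.0
1.07 14.48 F(case) [-5.9  1.6  9.5] M [ 0.24  1.22 -0.12] open 0.0114 ff 30.0
-0.014 14.73 F(case) [-5.6  2.8  8.2] M [ 0.22  1.19 -0.16] open 0.0122 ff 30.0
   z -0.0
-0.008 14.98 F(case) [-5.4  2.3  8.2] M [ 0.33  1.17 -0.08] open 0.0119 ff 30.0
   z 0.99
-0.004 15.23 F(case) [-5.5  2.   7.8] M [ 0.37  0.96 -0.09] open 0.0122 ff 30.0
   z 1.33
0 15.48 F(case) [-4.4  2.8  4.9] M [ 0.47  0.67 -0.07] open 0.0117 ff 30.0
   z 1.37
0.003 15.73 F(case) [-0.7  5.2  4. ] M [ 0.7   0.28 -0.14] open 0.0121 ff 30.0
   z 1.4
```

Clear signature: on the flat the lid is blocked at z = 1.35 mm, 2.5 mm above the stop. I'll ride there with a light lift and turn in small steps until it rises.

```bash
python3 - <<'E'
from h import *
z0=pose(0,.36,-.008)[0][2]; d=(-.0024,0,0)
for ph in np.arange(1.07,1.85,.03):
    gox(.001,ph,d); s=st(round(ph,3)); z=1e3*(s["eef_pos"][2]-z0); print("   z",round(z,2))
    if z>1.75 or np.linalg.norm(s["force"])>25 or abs(s["moment"][2])>.6: break
E
```

```text
1.07 15.98 F(case) [-0.6  3.5  5. ] M [ 0.61  0.24 -0.14] open 0.0116 ff 30.0
   z 1.34
1.1 16.23 F(case) [0.2 3.7 5.1] M [0.6  0.24 0.09] open 0.0119 ff 30.0
   z 1.34
1.13 16.48 F(case) [-0.5  3.5  5.3] M [0.54 0.3  0.06] open 0.0119 ff 30.0
   z 1.33
1.16 16.73 F(case) [-0.2  2.8  5.5] M [0.67 0.24 0.07] open 0.012 ff 30.0
   z 1.37
1.19 16.98 F(case) [-0.6  3.6  6. ] M [0.66 0.36 0.02] open 0.0121 ff 30.0
   z 1.41
1.22 17.23 F(case) [-1.1  3.6  5. ] M [0.59 0.36 0.05] open 0.0114 ff 30.0
   z 1.39
1.25 17.48 F(case) [-1.1  4.6  5.2] M [0.66 0.34 0.06] open 0.012 ff 30.0
   z 1.39
1.28 17.73 F(case) [-1.4  5.8  4.4] M [0.66 0.31 0.04] open 0.0115 ff 30.0
   z 1.4
1.31 17.98 F(case) [0.1 4.2 5.7] M [ 0.67  0.34 -0.01] open 0.0119 ff 30.0
   z 1.4
1.34 18.23 F(case) [-0.8  4.7  5.4] M [0.66 0.37 0.07] open 0.0119 ff 30.0
   z 1.37
1.37 18.48 F(case) [-1.1  4.   5.8] M [0.73 0.31 0.07] open 0.0124 ff 30.0
   z 1.34
1.4 18.73 F(case) [-0.3  4.3  5.9] M [0.63 0.33 0.08] open 0.0117 ff 30.0
   z 1.35
1.43 18.98 F(case) [-1.3  4.8  5.1] M [0.73 0.36 0.07] open 0.0119 ff 30.0
   z 1.36
1
[... 485 characters left out ...]
0115 ff 30.0
   z 1.35
1.64 20.73 F(case) [-1.6  4.8  5.4] M [0.78 0.31 0.07] open 0.0113 ff 30.0
   z 1.35
1.67 20.98 F(case) [-0.   4.1  5.3] M [0.81 0.35 0.09] open 0.0123 ff 30.0
   z 1.33
1.7 21.23 F(case) [-1.   5.5  4.8] M [0.8  0.37 0.08] open 0.0116 ff 30.0
   z 1.33
1.73 21.48 F(case) [-0.8  4.8  4.5] M [0.81 0.31 0.08] open 0.0118 ff 30.0
   z 1.36
1.76 21.73 F(case) [-1.4  5.5  5.2] M [0.84 0.33 0.1 ] open 0.0111 ff 30.0
   z 1.35
1.79 21.98 F(case) [-1.4  5.4  5.3] M [0.82 0.33 0.1 ] open 0.0115 ff 30.0
   z 1.34
1.82 22.23 F(case) [-1.1  5.7  4.8] M [0.88 0.34 0.02] open 0.012 ff 30.0
   z 1.37
1.85 22.48 F(case) [-1.5  5.5  5. ] M [0.89 0.37 0.06] open 0.0116 ff 30.0
   z 1.34
```

No rise up to 1.85. Before anything else I'll look at whether the bar really turned with the fingers.

```bash
python3 - <<'E'
from h import *
s=st(); print(s["tool_rot"],pose(.001,1.85,-.008)[1],np.round(s["qpos"],3))
w=arm.grab_frame("wrist")[:,:,::-1];t=arm.grab_frame("scene")[:,:,::-1]
a=cv2.resize(w[100:400,80:480],(800,600))[:, :]
cv2.imwrite("pics/w2.png",np.vstack([cv2.resize(w[130:360,150:410],(400,354)),]) )
b=cv2.resize(t[110:310,150:376],(400,354)); cv2.imwrite("pics/m2.png",np.hstack([cv2.imread("pics/w2.png"),b]))
E
```

```text
22.48 F(case) [-1.5  5.5  5. ] M [0.89 0.37 0.06] open 0.0116 ff 30.0
[-3.01129287e+00  8.88605460e-01 -2.96032147e-03] [-3.01299487e+00  8.89614636e-01  1.57074332e-03] [1.270e-01 1.660e-01 1.993e+00 1.000e-03 9.800e-01 2.271e+00]
```

View pics/m2.png

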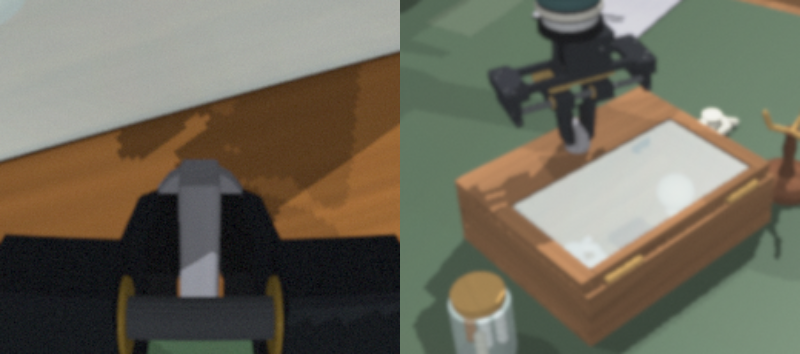

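The bar did turn with the fingers, so my lift was too weak: the hand was still holding most of the buffers' push, plus hinge friction. I'll press, go back, and ride clockwise again with enough lift that the striker carries the load.

```bash
python3 - <<'E'
from h import *
z0=pose(0,.36,-.008)[0][2]; d=(-.0024,0,0)
gox(-.020,1.85,d); st("pressed")
for ph in(1.6,1.35,1.07): gox(-.020,ph,d); st(ph)
for th in(-.006,.004,.009):
    gox(th,1.07,d); s=st(th); print("   z",round(1e3*(s["eef_pos"][2]-z0),2))
for ph in np.arange(1.09,1.85,.03):
    gox(.009,ph,d); s=arm.read_state(); z=1e3*(s["eef_pos"][2]-z0); print(round(ph,2),"z",round(z,2),np.round(s["force"],1),np.round(s["moment"],2))
    if z>1.85 or np.linalg.norm(s["force"])>25 or abs(s["moment"][2])>.6: break
E
```

```text
pressed 22.87 F(case) [-2.   3.7 10.9] M [ 0.69  0.65 -0.  ] open 0.0119 ff 30.0
1.6 23.27 F(case) [-3.1  3.2 12.3] M [0.61 0.68 0.13] open 0.0118 ff 30.0
1.35 23.67 F(case) [-2.9  2.4 11.7] M [0.62 0.7  0.11] open 0.0116 ff 30.0
1.07 24.1 F(case) [-2.9  3.7 11.3] M [0.51 0.68 0.15] open 0.0118 ff 30.0
-0.006 24.35 F(case) [-3.4  2.5 10.9] M [0.58 0.64 0.14] open 0.0121 ff 30.0
   z 0.97
0.004 24.6 F(case) [1.  5.5 1.6] M [ 0.93 -0.34  0.15] open 0.0118 ff 30.0
   z 1.23
0.009 24.85 F(case) [ 3.4  5.7 -3.3] M [ 1.06 -0.78  0.03] open 0.0119 ff 30.0
   z 1.35
1.09 z 1.34 [ 4.6  5.1 -3. ] [ 0.78 -1.01  0.11]
1.12 z 1.38 [ 4.8  4.5 -3. ] [ 0.86 -1.    0.04]
1.15 z 1.42 [ 5.   4.2 -2.4] [ 0.85 -1.01 -0.03]
1.18 z 2.39 [3.9 4.2 3.5] [ 0.88 -0.46  0.01]
```

The lid rose at 1.18 (z 1.42 → 2.39, force reversed), so this is the detent. I'll ease up in it and check that it is caught.

```bash
python3 - <<'E'
from h import *
z0=pose(0,.36,-.008)[0][2]; d=(-.0024,0,0)
for th,ph in((.013,1.18),(.018,1.19),(.023,1.20),(.028,1.21)):
    gox(th,ph,d); s=st((th,ph)); print("   z",round(1e3*(s["eef_pos"][2]-z0),2))
    if np.linalg.norm(s["force"])>20: break
E
```

```text
(0.013, 1.18) 26.1 F(case) [2.5 4.2 4.6] M [ 0.92 -0.18 -0.1 ] open 0.0119 ff 30.0
   z 3.31
(0.018, 1.19) 26.35 F(case) [2.3 5.7 3.7] M [ 0.91 -0.13  0.1 ] open 0.0115 ff 30.0
   z 4.28
(0.023, 1.2) 26.6 F(case) [0.9 5.3 4.7] M [ 0.88 -0.14  0.07] open 0.0116 ff 30.0
   z 5.23
(0.028, 1.21) 26.85 F(case) [2.3 5.9 0.9] M [ 0.96 -0.54  0.06] open 0.0118 ff 30.0
   z 5.49
```

Caught: the lid stands about 6.6 mm above the stop (0.036 rad, as expected). I'll relieve the side load, release and retreat.

```bash
python3 - <<'E'
from h import *
z0=pose(0,.36,-.008)[0][2]
gox(.027,1.215,(-.0026,.0012,0)); s=st("relieve"); print(1e3*(s["eef_pos"][2]-z0))
arm.command_gripper(.045); st("open")
p,o=pose(.027,1.215,.03,H=H1+off(-.0026,.0012,0)); arm.movel(p,.08,o)
p,o=pose(.027,1.215,.10,H=H1+off(-.0026,.0012,0)); arm.movel(p,.15,o); st("away")
w=arm.grab_frame("wrist")[:,:,::-1]; cv2.imwrite("pics/w3.png",w)
arm.movel(p+[-.08,0,.08],.2); t=arm.grab_frame("top")[:,:,::-1]; c=arm.grab_frame("scene")[:,:,::-1]
k=lambda i:cv2.resize(i,(400,300)); cv2.imwrite("pics/m3.png",np.vstack([np.hstack([k(w),k(t)]),np.hstack([k(c[100:310,140:420]),k(t[150:300,160:360])])])); st("end")
E
```

```text
relieve 27.1 F(case) [ 6.3 -0.2  3.1] M [ 0.06 -0.88  0.18] open 0.0119 ff 30.0
5.397912489330054
open 27.75 F(case) [ 0.2 -0.1 -0.2] M [0.02 0.03 0.03] open 0.0452 ff 0.0
away 28.99 F(case) [-0.5 -0.1 -0.2] M [-0.02 -0.04 -0.04] open 0.0453 ff 0.0
end 29.86 F(case) [ 0.1 -0.3 -0.7] M [-0.04  0.01  0.03] open 0.045 ff 0.0
```

View pics/m3.png

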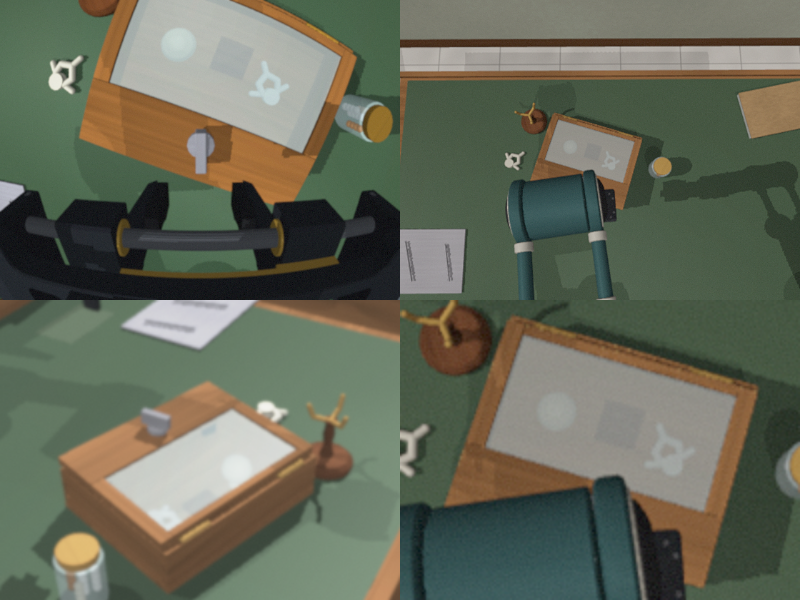

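The lid is down, slightly raised and held, with the bar at the detent angle. The jar, vertebra and stand are unmoved, and the robot is clear.

```bash
python3 -c "
from cell import arm
print(arm.sign_off())"
```

```text
the job is handed in; nothing more can be done
None
```

The lid is closed and was held by the cam in its detent (found at lock angle about 1.2, lid about 0.036 rad before release), signed off at about 30 s; my first sweep lifted too lightly and overran the detent to 1.85, so I pressed, turned back and found it clockwise on the second sweep.

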